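Pull the issue-counter hatch shut with the hook pole

TASK

One of the two small hatches in the counter screen is standing open, leaning away from you. Take the hook pole from the rack, put its hook down through the ring eye of the open hatch, pull the hatch fully shut with the hook still in the eye, then lift the hook out and lay the pole back level across both rails of the rack, hook hanging down.

Things in the scene. Friction and masses are not known exactly. Their poses are not given: they have to be found in the camera images.
- hook_pole: The one of the two poles on the rack that has a hook. Square aluminium tube 16 mm thick, 0.13-0.22 kg. Origin: middle of its black grip sleeve (17 mm wide, 80 long; balance point), on the underside; x along the pole to the hook, z up. Tube from x = -200 to +140 mm. Hook: 8 mm round steel finger standing down at x = 160, y = 0, from the tube's height to its tip at z = -40.
- hook_mid (a point): Point on the centre line of the hook's finger, 22 mm above its tip: at (160, 0, -18) mm in the frame of hook_pole, same axes.
- eye (a point): Centre of the open hatch's ring eye, 230-250 mm above the table: dark steel, hole 38 mm, wire 6 mm, on the robot's side near the top edge; its hole is level at 0.4 rad open. Axes turn with the hatch: y along the hinge, to the robot's left; with the hatch shut, z is up and x level, away from the robot. The hinge line is at x = +38, z = -165 mm from here in these axes, 80 mm above the table.
- hatch (a joint): Open hatch: plywood flap 166 mm wide, 190 high, 14 thick, hinged along its lower edge. 0 = shut (upright, at a stop), growing as its top leans away from the robot; starts at 0.3-0.55 rad, limit 0.8. Stiff hinge: it stays where left; pulling the eye takes about 2 N, and the eye's height changes under 16 mm. The other hatch beside it is alike, ring too, but shut. Posts 240 high.
- rack: Wooden pole rack, fixed. Origin: on the table under its middle; x along the poles to their front ends. Two rails along y, 24 mm wide, 300 long, at x = -110 and +90 mm, tops 75 mm above the table, with 20 mm high end stops at y = -144 and +144. The two poles start parallel to x with origins at x = 0, y = -60 and +60 (either way round); the second is alike but hookless.

How it is judged:
By the outcome, as a careful person would: the job done as asked, in the order asked, and still so for the second after the job is handed in, with the robot touching nothing.
It also fails if it takes over 54 s, if anything falls off the work surface, if the arm or the gripper's body presses on something with over 40 N, if the wrist force passes 120 N, or if a joint passes its speed limit or range.

ROBOT

A 6-joint arm with a two-finger parallel gripper is mounted at the origin on the work surface. World frame = base frame: x ahead of the robot, y to its left, z up, the work surface at z = 0. Lengths are in m, angles in rad, forces in N, time in s.
With the tool pointing down it reaches from about 0.35 to 0.775 m from the base axis. Payload 7.3 kg.
Tool frame: the origin (TCP) lies on the centre line of the jaws, within the pads' length; the fingertips stand 14 mm ahead of it and the grasp point (between the pads) lies 5 mm behind it; z points along the fingers, y is the direction in which the jaws open and shut (so a half turn about z gives the same grasp; the last joint's range is limited). The gripper opens to 92 mm and grips with 3 to 60 N. Pads are 19 mm wide; open, the fingers measure 130 mm over their backs; the gripper's body (75 mm by 190 mm) begins 47 mm behind the grasp point.
Start: joints at [-1.324, 0.342, 1.524, -0, 1.275, -0.146], TCP at [0.201, -0.485, 0.241] pointing down, gripper open.
Joint ranges: [-2.53, 2.53], [-0.77, 2.02], [0.04, 2.7], [-1, 4.14], [0.28, 2.66], [-3.11, 3.11]. Speed limits (rad/s): [2.57, 2.57, 3.14, 3.14, 3.14, 3.14].

INTERFACE

Orientations are given as [roll, pitch, yaw] about the fixed x, y, z axes, in that order (R = Rz(yaw) Ry(pitch) Rx(roll)).
In Python, from cell import telemetry, cams, robot gives the robot as it stands.
- The arm moves only by the tool servo_tool, never from a script. Its argument "targets" is text: rows parted by semicolons, each of 4 numbers parted by spaces: the shift along the tool's x, y, z in mm, then the turn about the tool's z in rad. In form: x y z yaw; .... A call has 1 to 20 rows; each row shifts and turns the pose as measured when the row begins, along the tool's axes as they then stand; what a row does not reach is not made up. A row lasts 1/8 s, in which the tool goes at most 62.5 mm and 10.7 degrees, less where a joint would pass 70% of its speed; a pose out of reach is approached as far as the arm can. A call with a gripper value outside its range is refused whole. "hand" is the opening, from 0 (shut) to 1 (fully open), set as the call begins (left out, the last holds). The fingers move at their own pace and stop on an object; "squeeze" is the grip in N (left out, the last holds). Time passes only in rows, so rows that do not move let the fingers close. It gives the time, the measured TCP pose, the force and the opening at its end, in the units of the state.
- telemetry.observe(): the state, without advancing time (a new reading comes with each control period).
- cams.read_camera(name): name is "scene" or "side" or "wrist"; returns a dict with "color" (384x512x3 uint8, red, green, blue), "K" (3x3 intrinsics, pixels), "R" (3x3) and "t" (3): a world point X has camera coordinates R X + t. Camera axes: x right, y down, z forward; pixel columns grow to the right and rows downward; lengths in m; the calibration is good to about 2 mm. A picture is of the moment at which its call begins. There is no depth.
- robot.hand_in(): hands the job in, once; it reports no verdict.
Trained networks look in a picture, given as the dict that the camera call returned (one of the last four; its "shot" number tells which), for a name from the list of things; names that differ only in an ending like _2 or _b are one class to them, and where a whole thing is asked for, a point or a joint stands for the part that bears it (a point fixed in the world has none). Each returns a list of dicts, best first, with "score" (0 to 1); they miss things now and then, are a little off and sometimes report something else, mostly with a low value. They report only what shows in the picture. A call takes as long as a camera call.
- cams.cut_out(picture, query): "region" (384x512 bool, what is visible of it) and "extent" ([centre column, centre row, width, height] in pixels, round what is visible of it).
The state is a dict: "time": time; "qpos": joint angles; "qvel": joint speeds; "joint_efforts": joint torques, N m; "tool_pos": TCP position; "tool_rot": TCP orientation; "contact_force": force on the tool from outside, world axes, zero at the start; "torque": the same for the moment, N m; "opening": finger opening in m.
Only numpy, scipy, OpenCV 4.12 (cv2) and the standard library are available. Lean on these libraries where they do the work, as an engineer would, in place of code of your own. Each camera call takes 0.05 s, during which the arm holds its last target.

## Working session

There is one attempt and no reset: what is moved stays moved. The work goes in short steps, Python scripts to look and compute and a tool call to move; the robot and the scene stay as the last step left them, time stands still between calls to the robot, and variables do not carry over. Pictures are saved under pics/ and viewed, and the job is handed in when it is done.

Besides the shell and the picture viewer there is one more tool, called after ">>>" as a command line: name --argument value ..., lists and objects as JSON in quotes. servo_tool: Moves the arm, as the interface text tells. Its arguments: {"type":"object","properties":{"targets":{"type":"string"},"hand":{"type":"number"},"squeeze":{"type":"number"}},"required":["targets"]}

```bash
mkdir -p pics; ls; cat > h.py <<'E'
import numpy as np, cv2
from cell import telemetry, cams, robot
def save(p,name): cv2.imwrite('pics/'+name,cv2.cvtColor(np.ascontiguousarray(p['color']),cv2.COLOR_RGB2BGR))
E
python3 - <<'E'
from h import *
s=telemetry.observe(); print(s)
for c in ['scene','side','wrist']:
    p=cams.read_camera(c); save(p,c+'0.png'); print(c,p['K'].tolist(),(-p['R'].T@p['t']).round(3),p['R'].round(3).tolist())
    for q in ['hook_pole','eye','hatch','rack']:
        for d in cams.cut_out(p,q)[:3]: print(q,round(d['score'],2),np.round(d['extent'],1))
E
```

```text
pics
{'time': 0.0, 'qpos': array([-1.32401635e+00,  3.42719039e-01,  1.52502837e+00, -3.37633665e-05,
        1.27539755e+00, -1.46012206e-01]), 'qvel': array([-1.84222039e-04,  3.83432780e-04,  5.10364484e-05, -1.01116740e-04,
        5.58009559e-04,  1.99764945e-04]), 'joint_efforts': array([ 4.61904147e-04, -4.31244600e+01, -2.44222981e+01,  7.17033679e-02,
        5.58319024e-02, -1.39470981e-04]), 'tool_pos': array([ 0.20086252, -0.4846311 ,  0.2400429 ]), 'tool_rot': array([-3.14005217e+00, -1.93909124e-04,  3.92801887e-01]), 'contact_force': array([-0.59428351, -0.54566978, -0.50281995]), 'torque': array([-0.02568923,  0.05048675,  0.0561653 ]), 'opening': 0.09170369792405093}
scene [[354.2614112682565, 0.0, 247.7458068086337], [0.0, 354.2614112682565, 192.35090241164042], [0.0, 0.0, 1.0]] [ 0.93  -0.398  0.824] [[0.793, 0.609, 0.009], [0.453, -0.579, -0.678], [-0.408, 0.541, -0.735]]
hook_pole 0.84 [256.1 171.7  94.3  62.8]
eye 0.87 [205.2 278.5  74.7  83. ]
eye 0.34 [269.1 158.7 113.6  76.7]
hatch 0.77 [204.5 281.5  76.2  75.8]
rack 0.73 [268.8 159.2 112.7  76.1]
side [[439.8730819981139, 0.0, 254.1210122923995], [0.0, 439.8730819981139, 188.05390021732555], [0.0, 0.0, 1.0]] [0.141 0.864 0.797] [[-0.89, -0.455, -0.023], [-0.247, 0.526, -0.814], [0.382, -0.719, -0.581]]
hook_pole 0.8 [266.1 269.4 147.5  66.1]
eye 0.69 [266.5 134.9  53.2  75.6]
hatch 0.91 [266.9 137.2  50.4  74.5]
rack 0.95 [235.2 305.6 166.9 156.7]
wrist [[306.5470399979602, 0.0, 250.2270082237197], [0.0, 306.5470399979602, 189.21515983814547], [0.0, 0.0, 1.0]] [ 0.273 -0.454  0.384] [[0.383, -0.924, 0.0], [-0.884, -0.366, 0.29], [-0.268, -0.111, -0.957]]
```

View pics/scene0.png

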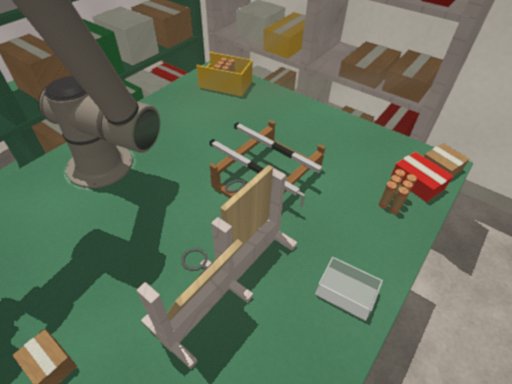

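View pics/side0.png

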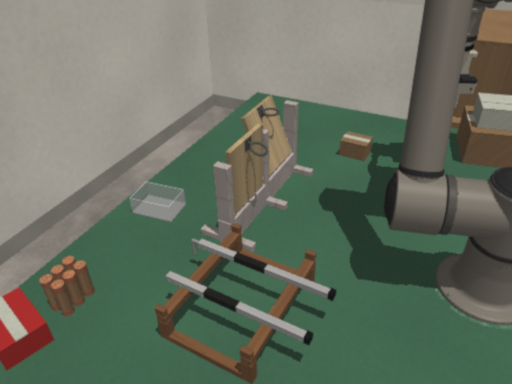

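View pics/wrist0.png

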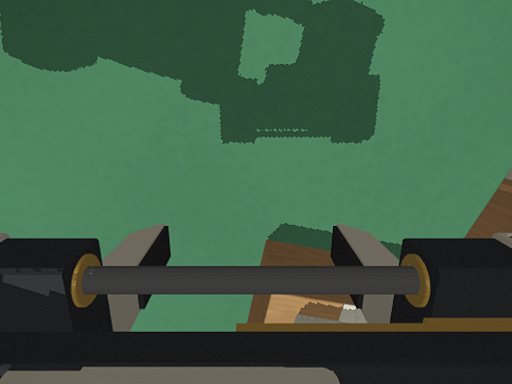

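```bash
python3 - <<'E'
import cv2
def crop(n,x0,y0,w,h,f,o):
    a=cv2.imread('pics/'+n)[y0:y0+h,x0:x0+w]; cv2.imwrite('pics/'+o,cv2.resize(a,None,fx=f,fy=f,interpolation=cv2.INTER_CUBIC))
crop('scene0.png',140,110,200,150,4,'c1.png')
crop('scene0.png',140,200,160,120,5,'c1b.png')
crop('side0.png',150,220,200,150,4,'c2.png')
crop('side0.png',200,80,130,120,5,'c3.png')
E
```

```text
(no output)
```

View pics/c1.png

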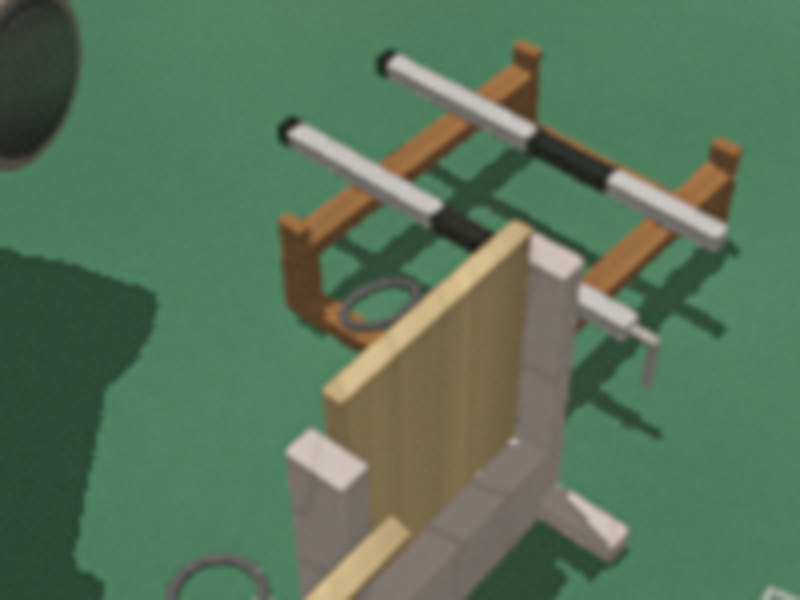

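View pics/c1b.png

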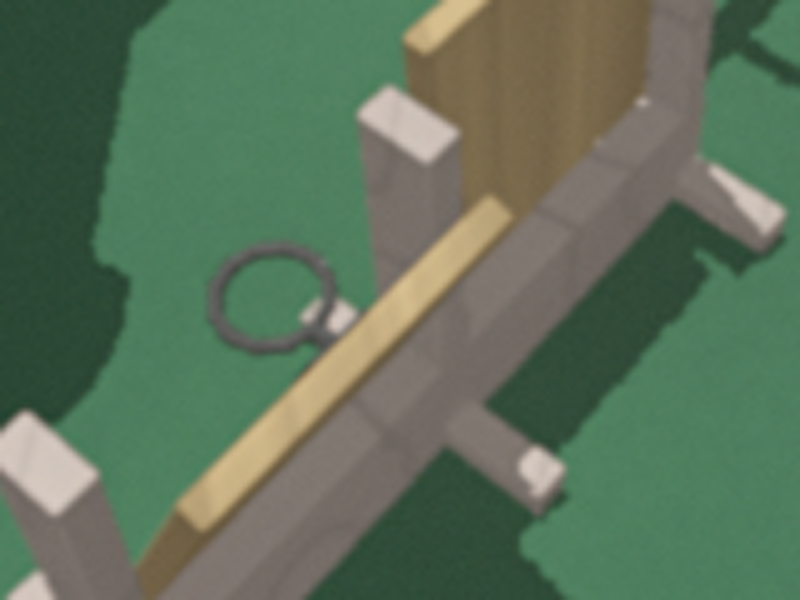

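View pics/c2.png

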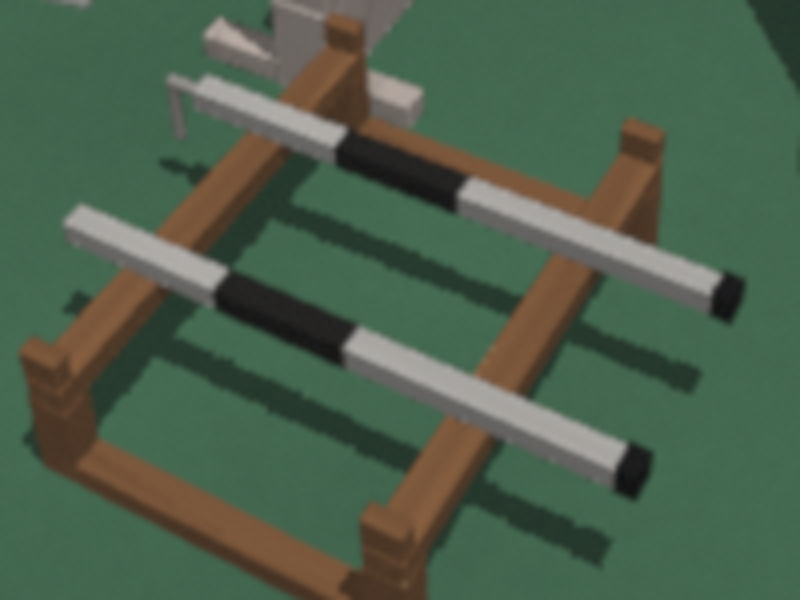

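View pics/c3.png

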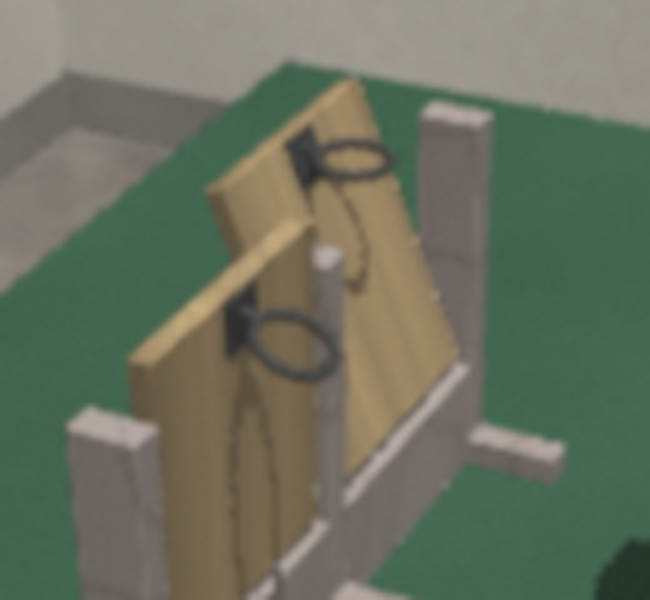

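```bash
cat >> h.py <<'E'
from scipy.optimize import least_squares
def proj(p,X):
    c=p['R']@np.asarray(X)+p['t']; u=p['K']@c; return u[:2]/u[2]
def tri(obs):
    r=least_squares(lambda X: np.concatenate([proj(p,X)-uv for p,uv in obs]),[.5,0,.1]); return r.x, np.round(r.fun,1)
E
python3 - <<'E'
from h import *
a=cams.read_camera('scene'); b=cams.read_camera('side')
P={'eye':((194.6,259.6),(271.2,112)),'eye2':((235,185.8),(258.6,149)),'cap':((212.3,142.8),(332.3,294.3)),'hooktop':((303.8,193.8),(193,239.5)),'tip':((302,206.3),(195.3,253.8)),
'capB':((236.5,126),(308,337.5)),'frontB_top':((140+722/4,110+230/4),(150+78/4,220+212/4))}
for k,(u,v) in P.items(): print(k,*tri([(a,np.array(u)),(b,np.array(v))]))
E
```

```text
eye [ 0.6328809  -0.17094488  0.24344795] [-0.8 -0.2 -1.2  0.3]
eye2 [0.57178312 0.0268511  0.24307598] [-0.5 -0.1 -0.6  0.1]
cap [0.29155817 0.24978915 0.08239257] [-0.7 -0.2 -0.4  0.1]
hooktop [0.64685158 0.23659141 0.08558249] [-0.9  0.  -0.8 -0. ]
tip [0.64882673 0.23383896 0.03507524] [-1.2  0.  -1.  -0. ]
capB [0.2981451  0.36919795 0.08225279] [-0.3 -0.1 -0.2  0. ]
frontB_top [0.6304641  0.35441305 0.09019177] [-1.6  0.1 -1.2 -0.1]
```

```bash
python3 - <<'E'
from h import *
a=cams.read_camera('scene'); b=cams.read_camera('side')
def onz(p,uv,z):
    d=p['R'].T@np.linalg.inv(p['K'])@np.array([*uv,1]); c=-p['R'].T@p['t']; return c+d*(z-c[2])/d[2]
for n,p,L in (('scene',a,[(222,225),(150,292.4),(279.2,174.5)]),('side',b,[(265.6,131.6),(291.2,103.4),(222.6,165.4)])):
    for uv in L: print(n,onz(p,uv,.24).round(4))
s=telemetry.observe(); print(s['time'],s['tool_pos'],s['tool_rot'])
E
```

```text
scene [ 0.6202 -0.0739  0.24  ]
scene [ 0.6167 -0.2666  0.24  ]
scene [0.6297 0.1223 0.24  ]
side [ 0.5968 -0.0678  0.24  ]
side [ 0.6042 -0.2575  0.24  ]
side [0.6162 0.1246 0.24  ]
0.95 [ 0.20099356 -0.48501987  0.240742  ] [ 3.14150084e+00 -8.91892737e-07  3.92824733e-01]
```

>>> servo_tool --targets "0 0 -30 0.1; 0 0 -30 0.1; 0 0 -30 0.1; 0 0 -20 0.1"

```text
time: 1.45
tool_pos: [0.2007, -0.4842, 0.3521]
tool_rot: [-3.137, 0.001, -0.02]
contact_force: [-0.0, 0.2, -0.0]
opening: 0.0919
```

>>> servo_tool --targets "8 -20 0 0; 15 -40 0 0; 16 -40 0 0; 16 -40 0 0; 16 -40 0 0; 16 -40 0 0; 16 -40 0 0; 16 -40 0 0; 16 -40 0 0; 16 -40 0 0; 16 -40 0 0; 16 -40 0 0; 16 -40 0 0; 16 -40 0 0; 16 -40 0 0; 16 -40 0 0; 16 -40 0 0; 16 -40 0 0; 8 -20 0 0; 0 0 0 0" --hand 0.7

```text
time: 3.95
tool_pos: [0.4767, 0.2791, 0.3386]
tool_rot: [-3.127, 0.023, 0.031]
contact_force: [0.0, -0.7, -0.3]
opening: 0.0644
```

```bash
python3 - <<'E'
from h import *
s=telemetry.observe(); print(s['tool_pos'],s['tool_rot'],s['qpos'])
p=cams.read_camera('wrist'); save(p,'w1.png')
def T(x):
    y=-.042; o=np.array([.489,.2405,.083]); return o+x*np.array([np.cos(y),np.sin(y),0])
for x in (-.2,-.04,0,.04,.14,.16): print(x,proj(p,T(x)).round(1))
for d in cams.cut_out(p,'hook_pole')[:2]: print(d['score'],d['extent'])
E
```

```text
[0.47670923 0.27909681 0.33855166] [-3.12681725  0.02330124  0.03105072] [0.37877022 0.34869798 1.24748071 0.02183157 1.56228854 1.91831803]
-0.2 [269.3 277.3]
-0.04 [280.2 175.1]
0 [283.4 145.5]
0.04 [286.8 114. ]
0.14 [296.3  25.7]
0.16 [298.4   6.1]
0.84 [285.4, 134.3, 39.5, 259.1]
```

View pics/w1.png

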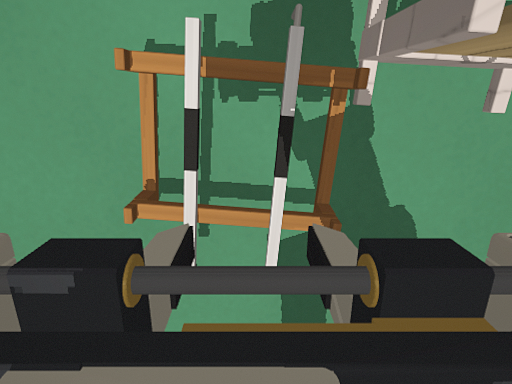

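>>> servo_tool --targets "4 13 0 0.025; 4 13 0 0.025; 3 13 0 0.023; 0 0 25 0; 0 0 35 0; 0 0 40 0; 0 0 40 0; 0 0 30 0; 0 0 10 0; 0 0 0 0"

```text
time: 5.3
tool_pos: [0.4875, 0.2277, 0.1572]
tool_rot: [-3.128, 0.016, -0.066]
contact_force: [0.0, 0.7, 1.0]
opening: 0.0644
```

```bash
python3 - <<'E'
from h import *
s=telemetry.observe(); print(s['tool_pos'],s['tool_rot'],s['qpos'])
p=cams.read_camera('wrist'); save(p,'w2.png')
def T(x):
    y=-.042; o=np.array([.489,.2405,.091]); return o+x*np.array([np.cos(y),np.sin(y),0])
for x in (-.2,-.04,0,.04,.14,.16): print(x,proj(p,T(x)).round(1))
E
```

```text
[0.48748688 0.22769425 0.15717131] [-3.12820134  0.01622338 -0.06600341] [0.28412007 0.45045006 1.60315808 0.02037208 1.09871432 1.91166681]
-0.2 [243.  407.9]
-0.04 [236.4 254.8]
0 [234.4 206.1]
0.04 [232.  151.7]
0.14 [224.9 -16.4]
0.16 [223.2 -57.1]
```

View pics/w2.png

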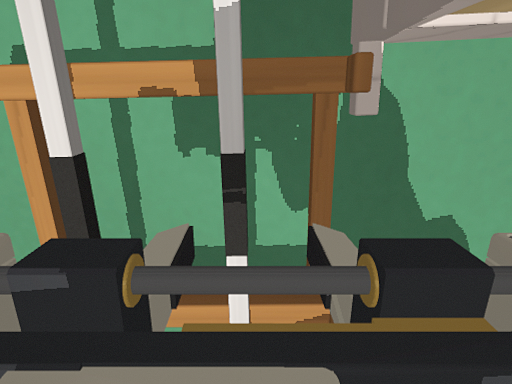

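>>> servo_tool --targets "1 -6 0 -0.012; 1 -6 0 -0.012; 0 0 20 0; 0 0 20 0; 0 0 20 0; 0 0 10 0; 0 0 0 0"

```text
time: 6.22
tool_pos: [0.4943, 0.2452, 0.0923]
tool_rot: [-3.123, 0.002, -0.036]
contact_force: [0.1, 1.6, 0.8]
opening: 0.0643
```

```bash
python3 - <<'E'
from h import *
s=telemetry.observe(); print(s['tool_pos'],s['tool_rot'],s['contact_force'])
E
```

```text
[0.49432139 0.24520254 0.09234213] [-3.12251504e+00  2.12842092e-03 -3.63517691e-02] [0.07851215 1.60246317 0.82199853]
```

>>> servo_tool --targets "-3 3 5 0; -1 1 6 0; 0 0 2 0; 0 0 0 0"

```text
time: 6.72
tool_pos: [0.4909, 0.2417, 0.0803]
tool_rot: [-3.121, -0.001, -0.036]
contact_force: [-0.5, -0.7, 0.1]
opening: 0.064
```

Grip.

>>> servo_tool --targets "0 0 0 0; 0 0 0 0; 0 0 0 0; 0 0 0 0; 0 0 0 0; 0 0 0 0; 0 0 0 0; 0 0 0 0" --hand 0 --squeeze 45

```text
time: 7.72
tool_pos: [0.4913, 0.2417, 0.0807]
tool_rot: [-3.121, -0.002, -0.036]
contact_force: [0.8, -0.5, -0.1]
opening: 0.0156
```

```bash
python3 - <<'E'
from h import *
s=telemetry.observe(); print(s['tool_pos'],s['tool_rot'],s['contact_force'])
p=cams.read_camera('wrist'); save(p,'w3.png')
E
```

```text
[0.49125893 0.24174921 0.08072498] [-3.12120901e+00 -1.74783920e-03 -3.63588894e-02] [ 0.82490646 -0.46793018 -0.07574505]
```

View pics/w3.png

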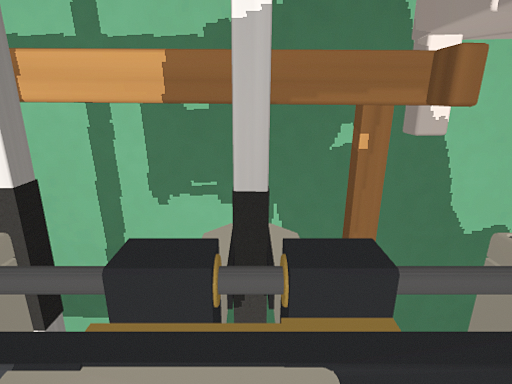

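>>> servo_tool --targets "0 0 -10 0; 0 0 -20 0; 0 0 -30 0; 0 0 -30 0; 0 0 -30 0; 0 0 -30 0; 0 0 -30 0; 0 0 -30 0; 0 0 -30 0; 0 0 -30 0; 0 0 -20 0; 0 0 0 0; 0 0 0 0"

```text
time: 9.4
tool_pos: [0.4875, 0.235, 0.3845]
tool_rot: [-3.121, -0.0, -0.035]
contact_force: [0.1, 0.1, -1.9]
opening: 0.0153
```

```bash
python3 - <<'E'
from h import *
s=telemetry.observe(); print(s['tool_pos'],s['tool_rot'],s['qpos'])
p=cams.read_camera('wrist'); save(p,'w4.png')
p=cams.read_camera('side'); save(p,'s4.png')
E
```

```text
[0.48748138 0.2350234  0.38449823] [-3.12148204e+00 -4.20941654e-04 -3.54112536e-02] [0.29687353 0.30241815 1.19255234 0.01891794 1.63965104 1.90444426]
```

View pics/s4.png

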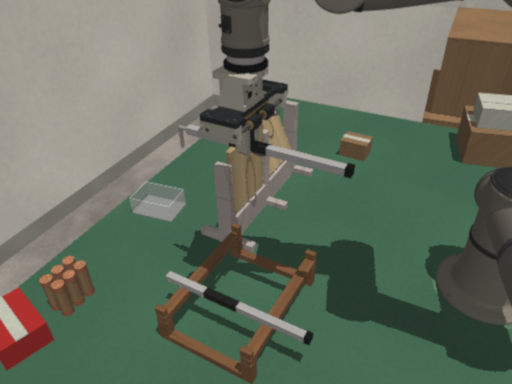

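View pics/w4.png

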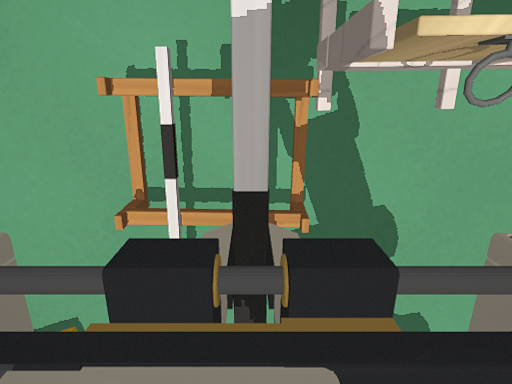

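>>> servo_tool --targets "0 12 0 0; 0 25 0 0; 0 35 0 0; 0 35 0 0; 0 35 0 0; 0 35 0 0; 0 35 0 0; 0 35 0 0; 0 35 0 0; 0 35 0 0; 0 30 0 0; 0 20 0 0; 0 10 0 0; 0 0 0 0; 0 0 0 0"

```text
time: 11.38
tool_pos: [0.467, -0.1604, 0.3688]
tool_rot: [-3.123, 0.016, -0.038]
contact_force: [-0.8, -0.1, -2.3]
opening: 0.0155
```

```bash
python3 - <<'E'
from h import *
s=telemetry.observe(); print(s['tool_pos'],s['tool_rot'],s['qpos'])
for c in ('scene','side','wrist'):
    p=cams.read_camera(c); save(p,c+'5.png')
    print(c,proj(p,[.633,-.171,.2445]))
E
python3 - <<'E'
import cv2
a=cv2.imread('pics/scene5.png')[150:300,130:330]; b=cv2.imread('pics/side5.png')[50:200,180:380]
import numpy as np
cv2.imwrite('pics/c5.png',cv2.resize(np.hstack([a,b]),None,fx=2,fy=2,interpolation=cv2.INTER_CUBIC))
E
```

```text
[ 0.46704553 -0.16035015  0.36875661] [-3.12291265  0.01588223 -0.03849019] [-0.49218986  0.22762743  1.33473304  0.00983448  1.60169288  1.11743841]
scene [193.76226931 259.16303636]
side [269.95874731 111.95617647]
wrist [259.92028814 -29.97089253]
```

View pics/c5.png

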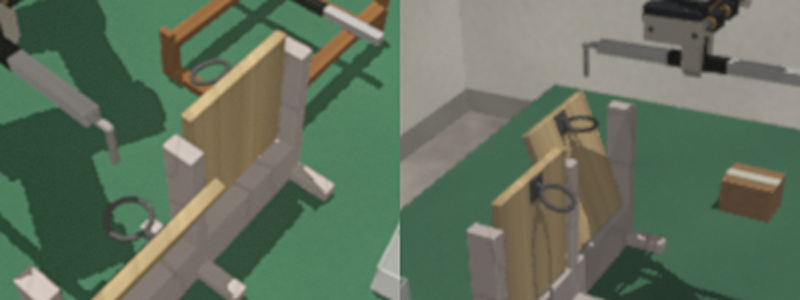

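View pics/wrist5.png

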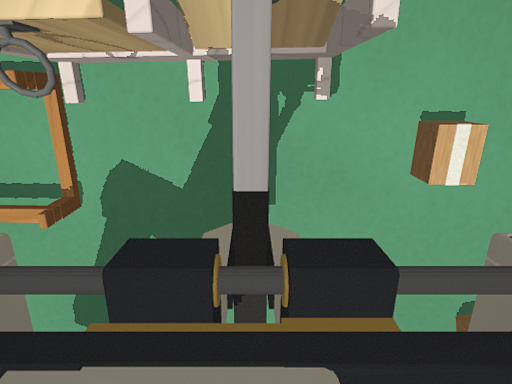

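```bash
python3 - <<'E'
from h import *
a=cams.read_camera('scene'); b=cams.read_camera('side')
print(tri([(a,np.array([187.5,231])),(b,np.array([273,87.5]))]))
X=[.625,-.1665,.3206];print(proj(a,X),proj(b,X))
for n,p in(('scene',a),('side',b)):
    for d in cams.cut_out(p,'eye')[:2]: print(n,d['score'],np.round(d['extent'],1))
E
```

```text
(array([ 0.62334983, -0.16631991,  0.3209516 ]), array([-0.4, -0.1, -0.7,  0.2]))
[187.71502796 231.54227474] [271.82984743  87.69247112]
scene 0.82 [204.3 279.9  76.5  81.3]
side 0.93 [265.9 134.6  50.1  75.8]
```

>>> servo_tool --targets "4 2 0 0; 4 2 0 0; 2 1 0 0; 0 0 10 0; 0 0 12 0; 0 0 10 0; 0 0 0 0; 0 0 0 0"

```text
time: 12.72
tool_pos: [0.4769, -0.1653, 0.3334]
tool_rot: [-3.123, 0.017, -0.038]
contact_force: [-0.0, 0.3, -1.8]
opening: 0.0159
```

```bash
cat > look.py <<'E'
from h import *
import sys
s=telemetry.observe(); print(s['tool_pos'],s['tool_rot'],s['contact_force'])
a=cams.read_camera('scene'); b=cams.read_camera('side')
im=np.hstack([a['color'][190:310,130:260],b['color'][50:170,200:330]])
cv2.imwrite('pics/'+sys.argv[1],cv2.cvtColor(cv2.resize(im,None,fx=3,fy=3,interpolation=cv2.INTER_CUBIC),cv2.COLOR_RGB2BGR))
E
python3 look.py c6.png
```

```text
[ 0.47692713 -0.16531947  0.33343072] [-3.12254181  0.01728446 -0.03801631] [-0.04147129  0.27238563 -1.80838222]
```

View pics/c6.png

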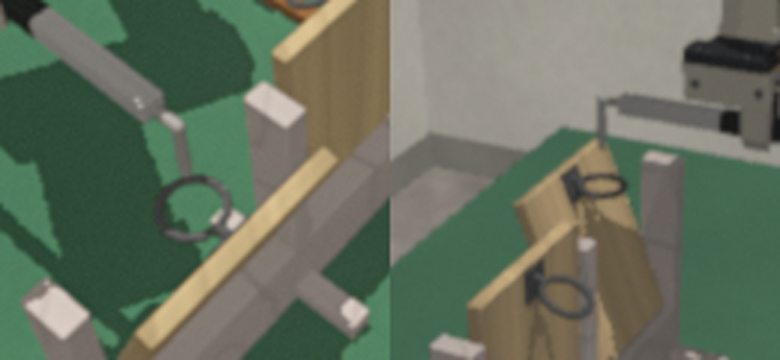

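>>> servo_tool --targets "0 0 8 0; 1 1 12 0; 0 0 10 0; 0 0 5 0; 0 0 0 0; 0 0 0 0"

```text
time: 13.58
tool_pos: [0.4774, -0.1657, 0.296]
tool_rot: [-3.123, 0.017, -0.038]
contact_force: [-0.5, 0.3, -1.5]
opening: 0.0158
```

```bash
python3 look.py c7.png
```

```text
[ 0.47736346 -0.16572232  0.29596429] [-3.12258431  0.01720196 -0.03798599] [-0.52410333  0.30057017 -1.48446663]
```

View pics/c7.png

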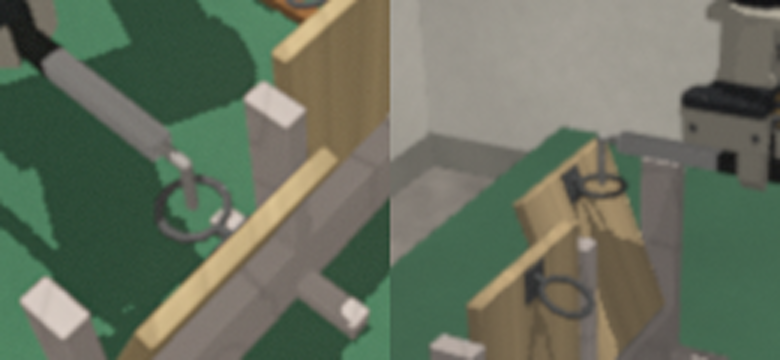

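>>> servo_tool --targets "0 0 8 0; 0 0 10 0; 0 0 8 0; 0 0 2 0; 0 0 0 0; 0 0 0 0"

```text
time: 14.42
tool_pos: [0.4769, -0.1651, 0.2661]
tool_rot: [-3.123, 0.017, -0.038]
contact_force: [-0.8, -0.5, -1.1]
opening: 0.0158
```

```bash
python3 look.py c8.png
```

```text
[ 0.47690801 -0.16512836  0.26607692] [-3.12269601  0.01696644 -0.03796774] [-0.80388046 -0.47879493 -1.06645142]
```

View pics/c8.png

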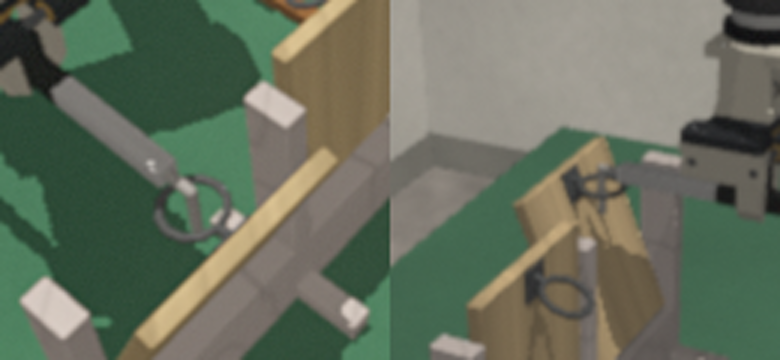

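>>> servo_tool --targets "-5 0 1 0; -8 0 0 0; -8 0 0 0; -8 0 1 0; -8 0 0 0; -8 0 0 0; -8 0 0 0; 0 0 0 0; 0 0 0 0"

```text
time: 15.65
tool_pos: [0.42, -0.1631, 0.2656]
tool_rot: [-3.124, 0.015, -0.039]
contact_force: [-0.3, 0.1, -1.9]
opening: 0.0158
```

```bash
python3 look.py c9.png
```

```text
[ 0.4200261  -0.16308762  0.26557183] [-3.12359928  0.0151613  -0.03856064] [-0.32186544  0.06405157 -1.93982541]
```

View pics/c9.png

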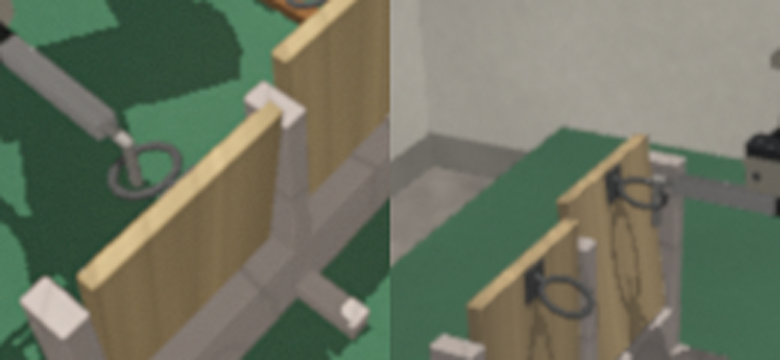

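>>> servo_tool --targets "-5 0 0 0; -5 0 0 0; -5 0 0 0; -4 0 0 0; -3 0 0 0; 0 0 0 0"

```text
time: 16.5
tool_pos: [0.3983, -0.1624, 0.2659]
tool_rot: [-3.124, 0.011, -0.038]
contact_force: [4.3, 0.4, -3.6]
opening: 0.0152
```

```bash
python3 look.py c10.png
```

```text
[ 0.39832893 -0.16242412  0.26588235] [-3.12406212  0.01124319 -0.03842225] [ 4.26641207  0.36120832 -3.62154471]
```

View pics/c10.png

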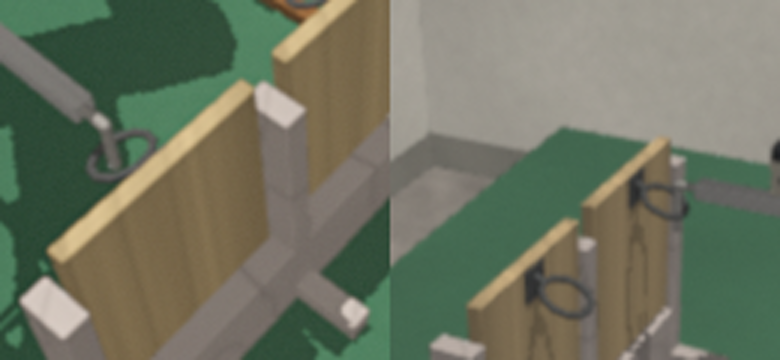

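>>> servo_tool --targets "-3 0 0 0; -3 0 0 0; -3 0 0 0; -3 0 0 0"

```text
time: 17.1
tool_pos: [0.3977, -0.1637, 0.2676]
tool_rot: [-3.127, -0.017, -0.039]
contact_force: [16.8, 0.2, -7.3]
opening: 0.0159
```

```bash
python3 look.py c11.png
```

```text
[ 0.39774616 -0.16366394  0.26763893] [-3.12735141 -0.01716951 -0.03855733] [16.82494076  0.1880961  -7.34781896]
```

View pics/c11.png

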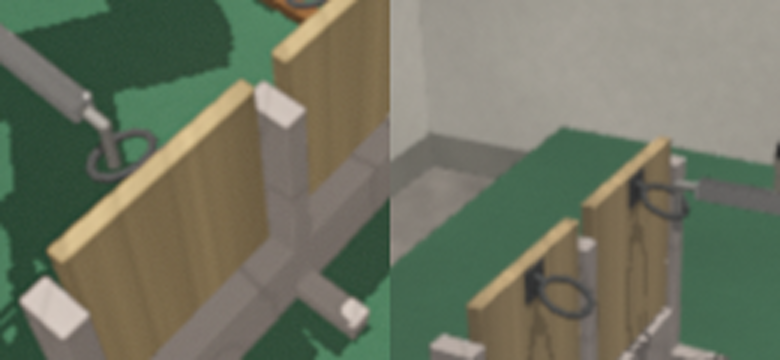

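>>> servo_tool --targets "4 0 0 0; 4 0 0 0; 3 0 0 0; 0 0 0 0; 0 0 0 0"

```text
time: 17.82
tool_pos: [0.4079, -0.1637, 0.2676]
tool_rot: [-3.127, -0.013, -0.038]
contact_force: [0.1, -0.4, -1.3]
opening: 0.0156
```

```bash
python3 look.py c12.png
```

```text
[ 0.40785372 -0.16369363  0.26761762] [-3.1266609  -0.01330616 -0.03802163] [ 0.07815602 -0.35135932 -1.27215817]
```

View pics/c12.png

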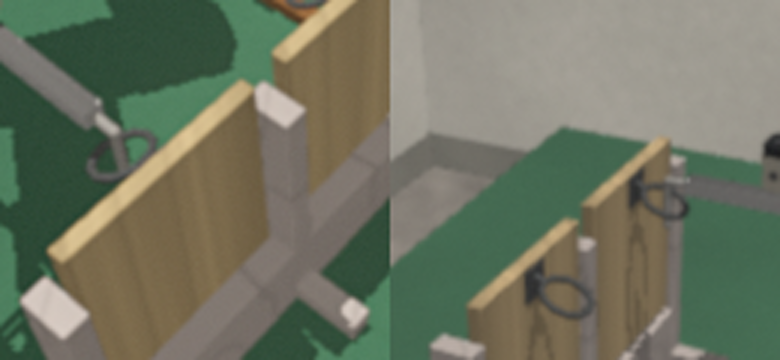

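>>> servo_tool --targets "0 0 -6 0; 0 0 -10 0; 0 0 -10 0; 0 0 -10 0; 0 0 -10 0; 0 0 -15 0; 0 0 -20 0; 0 0 -20 0; 0 0 -15 0; 0 0 -5 0; 0 0 0 0; 0 0 0 0"

```text
time: 19.42
tool_pos: [0.4056, -0.1654, 0.3969]
tool_rot: [-3.128, -0.015, -0.038]
contact_force: [-0.0, 0.4, -1.8]
opening: 0.0155
```

```bash
python3 - <<'E'
from h import *
s=telemetry.observe(); print(s['tool_pos'],s['tool_rot'],s['contact_force'])
a=cams.read_camera('scene'); b=cams.read_camera('side')
im=np.hstack([a['color'][150:310,110:310],b['color'][30:190,200:400]])
cv2.imwrite('pics/c13.png',cv2.cvtColor(cv2.resize(im,None,fx=2,fy=2,interpolation=cv2.INTER_CUBIC),cv2.COLOR_RGB2BGR))
E
```

```text
[ 0.40556779 -0.16537333  0.39686483] [-3.12774516 -0.01503277 -0.03823206] [-0.01558683  0.35697214 -1.76136251]
```

View pics/c13.png

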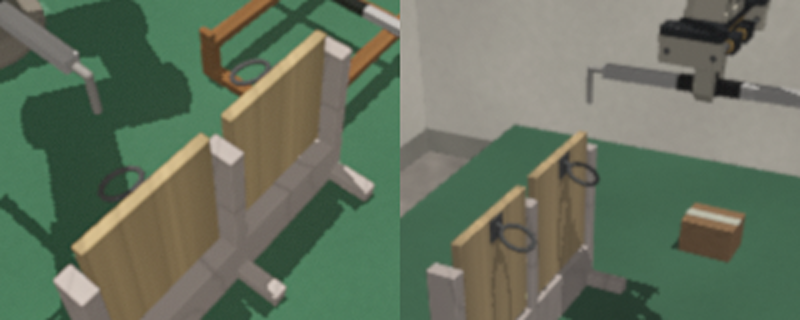

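>>> servo_tool --targets "2 -12 0 0; 4 -25 0 0; 6 -35 0 0; 6 -35 0 0; 6 -35 0 0; 6 -35 0 0; 6 -35 0 0; 6 -35 0 0; 6 -35 0 0; 6 -35 0 0; 6 -30 0 0; 4 -25 0 0; 2 -12 0 0; 0 0 0 0; 0 0 0 0"

```text
time: 21.4
tool_pos: [0.4843, 0.2368, 0.4003]
tool_rot: [-3.125, -0.007, -0.036]
contact_force: [-0.4, 0.1, -1.6]
opening: 0.0157
```

```bash
python3 - <<'E'
from h import *
s=telemetry.observe(); print(s['tool_pos'],s['tool_rot'],s['contact_force'])
a=cams.read_camera('scene'); b=cams.read_camera('side'); save(a,'scene14.png'); save(b,'side14.png')
E
python3 - <<'E'
import cv2
a=cv2.imread('pics/scene14.png')[60:240,170:370]; b=cv2.imread('pics/side14.png')[60:240,170:370]
cv2.imwrite('pics/c14a.png',cv2.resize(a,None,fx=4,fy=3.3333,interpolation=cv2.INTER_CUBIC))
a=cv2.imread('pics/side14.png')[80:230,160:360]
cv2.imwrite('pics/c14b.png',cv2.resize(a,None,fx=4,fy=4,interpolation=cv2.INTER_CUBIC))
E
```

```text
[0.48433552 0.2368325  0.40025124] [-3.12495903 -0.00706912 -0.0355578 ] [-0.39610162  0.07417523 -1.57778356]
```

View pics/c14a.png

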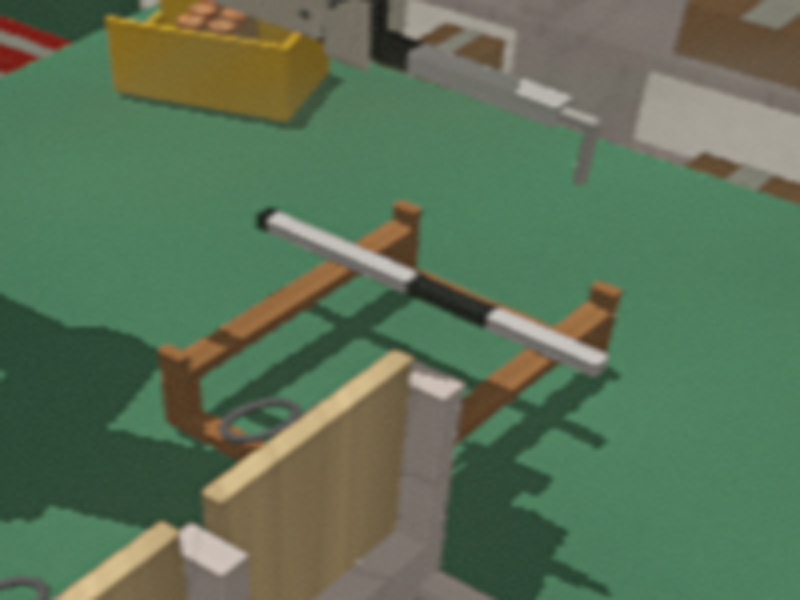

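View pics/c14b.png

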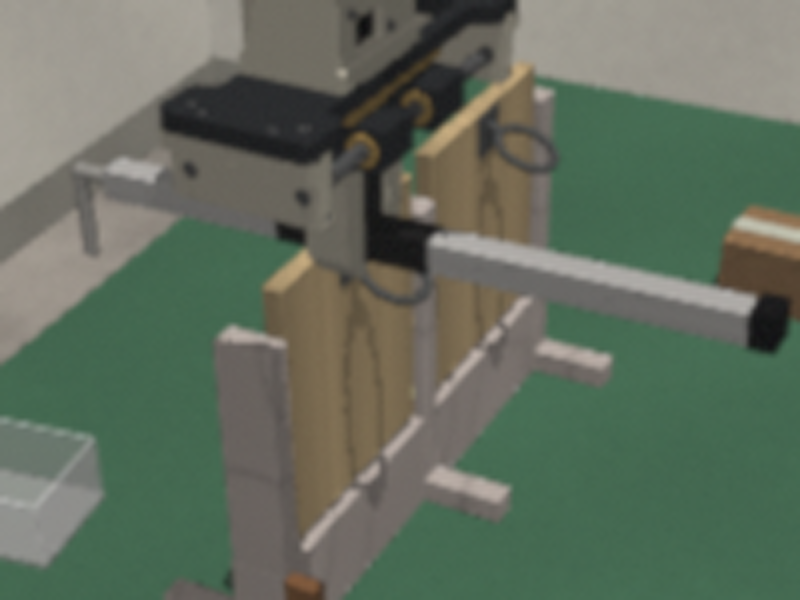

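```bash
python3 - <<'E'
from h import *
a=cams.read_camera('scene'); b=cams.read_camera('side')
s=telemetry.observe(); tcp=s['tool_pos']
print(s['tool_pos'],s['tool_rot'])
tip,r=tri([(a,np.array([315,114.6])),(b,np.array([183,143]))]); print('tip',tip,r)
def T(q,X):
    off,pit=q; y=-.036; c,sn=np.cos(y),np.sin(y)
    x=X[0]*np.cos(pit)+(X[2]-.008)*np.sin(pit); z=-X[0]*np.sin(pit)+(X[2]-.008)*np.cos(pit)
    return tcp+np.array([off*c+x*c,off*sn+x*sn, z+.0023])
obs=[(a,(.16,0,-.04),(315,114.6)),(b,(.16,0,-.04),(183,143)),(b,(-.2,0,.008),(352,160))]
f=lambda q:np.concatenate([proj(p,T(q,X))-np.array(u) for p,X,u in obs])
r=least_squares(f,[-.002,0]); print(r.x,r.fun.round(1), f([-.002,0]).round(1),f([-.002,-.02]).round(1))
E
```

```text
[0.48453652 0.23666866 0.40049945] [-3.12452997 -0.00757288 -0.03629359]
tip [0.64023432 0.23346306 0.35127753] [-1.   0.1 -0.9 -0.1]
[-0.0001782  0.0290036] [-0.6  1.4 -1.1 -0.4  0.8  0.3] [-0.5 -0.4 -1.3 -2.3  1.5  3.5] [ 0.1 -1.4 -1.8 -3.8  1.2  5.6]
```

>>> servo_tool --targets "2 0 5 0; 2 0 15 0; 0 0 25 0; 0 0 30 0; 0 0 30 0; 0 0 30 0; 0 0 30 0; 0 0 30 0; 0 0 30 0; 0 0 25 0; 0 0 15 0; 0 0 8 0; 0 0 0 0; 0 0 0 0"

```text
time: 23.35
tool_pos: [0.493, 0.237, 0.1176]
tool_rot: [-3.125, -0.01, -0.043]
contact_force: [0.2, 0.2, -0.5]
opening: 0.0155
```

```bash
cat > look2.py <<'E'
from h import *
import sys
s=telemetry.observe(); print(s['tool_pos'],s['tool_rot'],s['contact_force'])
a=cams.read_camera('scene'); b=cams.read_camera('side')
im=np.hstack([a['color'][100:240,180:340],b['color'][220:360,170:350]])
cv2.imwrite('pics/'+sys.argv[1],cv2.cvtColor(cv2.resize(im,None,fx=2.3,fy=2.3,interpolation=cv2.INTER_CUBIC),cv2.COLOR_RGB2BGR))
E
python3 look2.py c15.png
```

```text
[0.49303408 0.23698906 0.11761972] [-3.12450162 -0.0102424  -0.04272879] [ 0.20958488  0.20720146 -0.50767734]
```

View pics/c15.png

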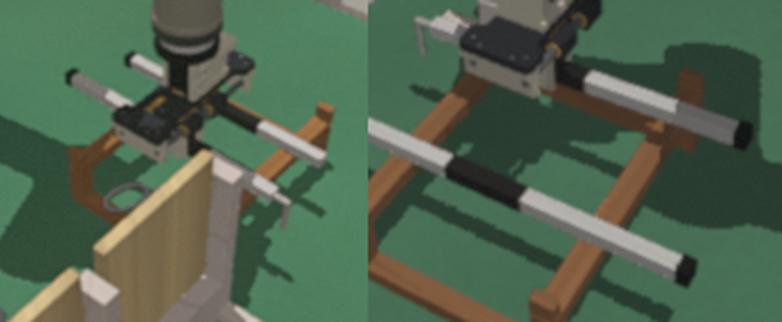

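>>> servo_tool --targets "-2 -3 6 0; 0 0 8 0; 0 0 8 0; 0 0 5 0; 0 0 0 0; 0 0 0 0"

```text
time: 24.2
tool_pos: [0.4915, 0.241, 0.0892]
tool_rot: [-3.124, -0.011, -0.042]
contact_force: [-0.6, -0.4, -1.2]
opening: 0.0155
```

>>> servo_tool --targets "0 0 3 0; 0 0 2 0; 0 0 2 0; 0 0 1 0; 0 0 0 0"

```text
time: 24.82
tool_pos: [0.492, 0.2413, 0.0818]
tool_rot: [-3.124, -0.013, -0.042]
contact_force: [-1.8, -0.3, 1.8]
opening: 0.0156
```

```bash
python3 look2.py c16.png
```

```text
[0.49199628 0.24132522 0.08175957] [-3.12353211 -0.01272418 -0.04245528] [-1.79153934 -0.32440294  1.76415768]
```

View pics/c16.png

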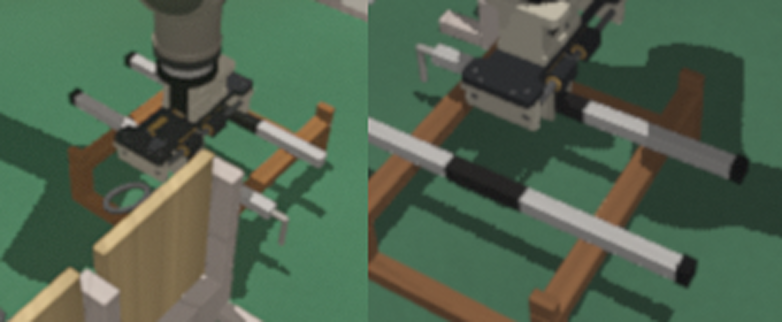

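>>> servo_tool --targets "0 0 1.5 0; 0 0 1.5 0; 0 0 0 0"

```text
time: 25.3
tool_pos: [0.4922, 0.2415, 0.0813]
tool_rot: [-3.123, -0.015, -0.042]
contact_force: [-2.0, -1.3, 1.2]
opening: 0.0155
```

>>> servo_tool --targets "0 0 1 0; 0 0 1 0; 0 0 0 0; 0 0 0 0" --squeeze 4

```text
time: 25.8
tool_pos: [0.4928, 0.2416, 0.0797]
tool_rot: [-3.123, -0.016, -0.042]
contact_force: [-2.0, -0.2, 5.4]
opening: 0.0162
```

>>> servo_tool --targets "0 0 0 0; 0 0 0 0; 0 0 0 0; 0 0 0 0; 0 0 0 0; 0 0 0 0" --hand 0.55

```text
time: 26.55
tool_pos: [0.4928, 0.2415, 0.0786]
tool_rot: [-3.123, -0.015, -0.042]
contact_force: [0.4, 0.2, 0.5]
opening: 0.0504
```

```bash
python3 look2.py c17.png
```

```text
[0.49279649 0.24146539 0.07860593] [-3.12304204 -0.01495768 -0.04223306] [0.4353176  0.22258401 0.49854752]
```

View pics/c17.png

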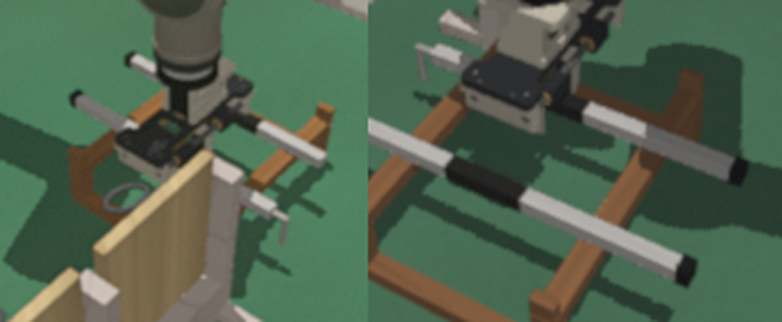

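Released; withdraw straight up.

>>> servo_tool --targets "0 0 -5 0; 0 0 -15 0; 0 0 -25 0; 0 0 -30 0; 0 0 -30 0; 0 0 -30 0; 0 0 -30 0; 0 0 -20 0; 0 0 0 0; 0 0 0 0"

```text
time: 27.9
tool_pos: [0.4892, 0.2378, 0.2781]
tool_rot: [-3.12, -0.022, -0.042]
contact_force: [-0.1, 0.4, -0.1]
opening: 0.0511
```

>>> servo_tool --targets "-10 0 -10 0; -20 0 -20 0; -20 0 -20 0; -10 0 -10 0; 0 0 0 0; 0 0 0 0; 0 0 0 0"

```text
time: 28.78
tool_pos: [0.4237, 0.2387, 0.3351]
tool_rot: [-3.124, -0.014, -0.042]
contact_force: [-0.1, -0.9, -0.1]
opening: 0.0507
```

```bash
python3 look2.py c18.png; python3 - <<'E'
from h import *
for c in ('scene','side','wrist'):
    p=cams.read_camera(c); save(p,c+'18.png')
E
```

```text
[0.42370312 0.23868006 0.33509205] [-3.1237365  -0.0138119  -0.04228647] [-0.10719746 -0.876131   -0.14979656]
```

View pics/c18.png

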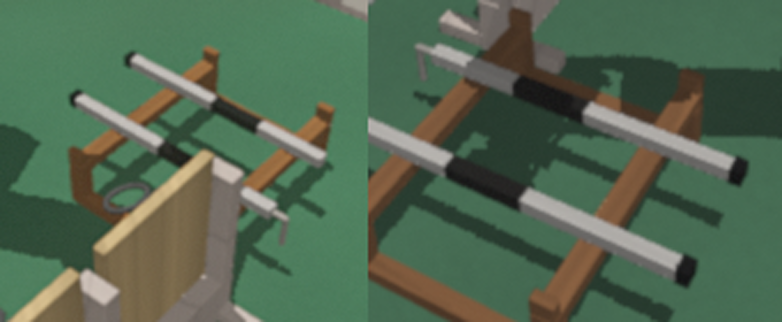

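View pics/side18.png

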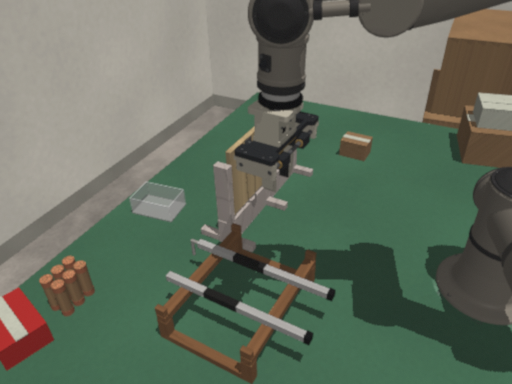

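View pics/scene18.png

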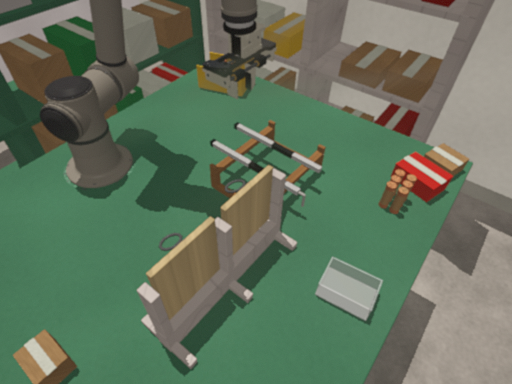

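```bash
python3 - <<'E'
from h import *
a=cams.read_camera('scene'); b=cams.read_camera('side')
e,r=tri([(a,np.array([171,241.5])),(b,np.array([291,116.5]))]); e2=np.array([.5718,.0269,.2431])
n=np.array([np.cos(-.033),np.sin(-.033),0]); print(e,r,'open eye offset vs shut one along n', (e-e2)@n)
E
cd pics; python3 -c "
import cv2
a=cv2.imread('scene18.png')[160:320,140:300]; cv2.imwrite('c19.png',cv2.resize(a,None,fx=3.7,fy=3.7,interpolation=cv2.INTER_CUBIC))"
```

```text
[ 0.56869911 -0.16902373  0.24373228] [-0.4 -0.1 -0.5  0.2] open eye offset vs shut one along n 0.0033651076631343057
```

View pics/c19.png

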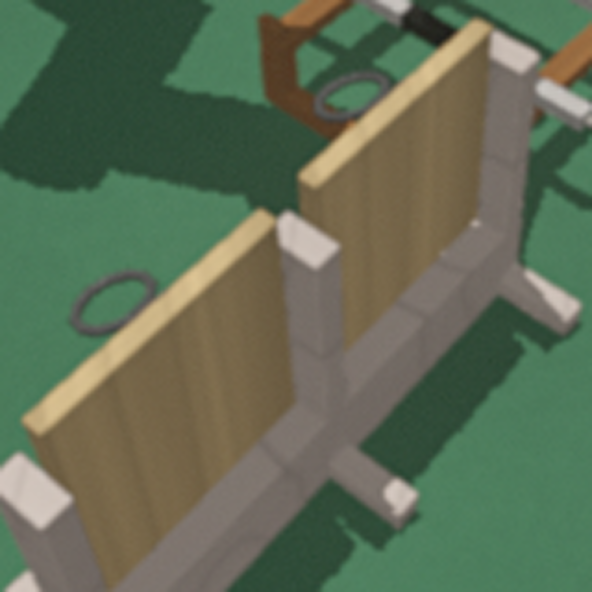

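```bash
python3 -c "
from h import *
print(robot.hand_in())"
```

```text
the job is handed in; nothing more can be done
None
```

I closed the open hatch with the hook pole, put the pole back on the rack, and handed the job in at about 29 s of the 54 s allowed.

**Pull:** the hook went down through the ring eye. I pulled the hatch until it stopped against its stop, with about 17 N at the wrist and no further movement. I then backed the hook to mid-ring and lifted it out without touching the hatch.

**Return:** I laid the pole at its original spot, opened the gripper and moved the arm clear.

**Last checks:**
- **Pole:** the camera pictures show it level across both rails with the hook hanging down.
- **Hatch:** it looks upright and in line with its neighbour.
- **One slight disagreement:** triangulating the two eyes puts this one 3.4 mm further out than the other. That is about the size of the measuring error, and the firm stop during the pull suggests the hatch is fully shut.
- **Another small effect:** the pole tipped about 0.03 rad in the grip during the pull. It levelled out when set down on the rails.

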